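# Load the tasting board and swing it home

### The arm

A 6-joint arm with a two-finger parallel gripper is mounted at the origin on the work surface. World frame = base frame: x ahead of the robot, y to its left, z up, the work surface at z = 0. Lengths are in m, angles in rad, forces in N, time in s.
With the tool pointing down it reaches from about 0.35 to 1 m from the base axis. Payload 7.1 kg.
Tool frame: the origin (TCP) lies midway between the tips of the shut fingers; the grasp point (between the pads) lies 19 mm behind it; z points along the fingers, y is the direction in which the jaws open and shut (so a half turn about z gives the same grasp; the last joint's range is limited). The gripper opens to 85 mm and grips with 20 to 120 N. Pads are 22 mm wide; open, the fingers measure 114 mm over their backs; the gripper's body (76 mm by 85 mm) begins 54 mm behind the grasp point. The pads swing forward as they close: fully open they stand 13 mm farther back than shut.
Start: joints at [-1.255, 0.423, 1.63, -0, 1.089, -0.019], TCP at [0.205, -0.59, 0.231] pointing down, gripper open.
Joint ranges: [-3, 3], [-0.9, 2.11], [0.09, 2.58], [-1.31, 4.45], [0.11, 2.69], [-2.54, 2.54]. Speed limits (rad/s): [2.39, 2.39, 3.01, 3.14, 3.14, 3.14].

### API

Orientations are given as a rotation vector (axis times angle).
In Python, from cell import arm, optics gives the robot as it stands. The module is installed in compiled form; this text tells all that it offers.
- The arm moves only by the shell command python3 -m creep 'ROWS' [FORCE]. ROWS is JSON, a list of rows, each an object with "offset": the shift along the tool's x, y, z in cm, a list of three; "turn": the turn, a rotation vector about the tool's x, y, z in degrees, a list of three; "gripper": the closure, from -1 (fully open) to 1 (shut). In form: [{"offset": [tx, ty, tz], "turn": [rx, ry, rz], "gripper": gripper}, ...]. A call has 1 to 12 rows; each row is the pose to reach, as a shift and turn from the pose commanded when the call began, along the tool's axes at that moment; what a row does not reach only later rows make up. A row lasts 1/8 s, in which the tool goes at most 62.5 mm and 10.7 degrees, less where a joint would pass 70% of its speed; a pose out of reach is approached as far as the arm can. A call with a gripper value outside its range is refused whole. The fingers move at their own pace and stop on an object; FORCE is the grip in N (left out, the last holds). Time passes only in rows, so rows that repeat a pose let the fingers close. It gives the time, the measured TCP pose, the force and the opening at its end, in the units of the state.
- arm.get_obs(): the state, without advancing time (a new reading comes with each control period).
- optics.snapshot(name): name is "scene" or "side" or "wrist"; returns the picture (420x560x3 uint8, blue, green, red); there is no depth.
- optics.calibration(name): a dict with "vfov" (degrees; the focal length in pixels is half the picture's height over the tangent of half this angle, whatever the lens; pixels are square), "cx", "cy" (the principal point, pixels), "distortion" ([k1, k2, p1, p2, k3] as OpenCV has them; the pictures are not rectified), "R" (3x3) and "t" (3): a world point X has camera coordinates R X + t; the wrist camera has in their place "mount" (4x4, takes a point from camera to tool coordinates, whose origin is the TCP and whose axes are the flange's). Camera axes: x right, y down, z forward; pixel columns grow to the right and rows downward; lengths in m; the calibration is good to about 2 mm. A picture is of the moment at which its call begins: read the wrist's pose just before it. calibration takes no time and is no camera call.
- arm.close_job(): hands the job in, once; it reports no verdict.
The state is a dict: "clock": time; "q": joint angles; "joint_velocities": joint speeds; "effort": joint torques, N m; "eef_pos": TCP position; "tool_rot": TCP orientation; "wrist_force": force on the tool from outside, world axes, zero at the start; "moment": the same for the moment, N m; "finger_gap": finger opening in m.
Only numpy, scipy, OpenCV 4.12 (cv2) and the standard library are available. Lean on these libraries where they do the work, as an engineer would, in place of code of your own. Each camera call takes 0.05 s, during which the arm holds its last target.

### The job

Stand the blue cup upright on the empty middle mark of the wooden swing board, beside the two white cups. Then swing the board round its post by pushing gently at its free end, anticlockwise seen from above, until it has pressed the orange plunger of the stop fully in, and leave it there with all three cups upright on their marks and the caddy and teapot undisturbed.

Things in the scene. Friction and masses are not known exactly. Their poses are not given: they have to be found in the camera images.
- post: fixed upright steel post, 20 mm diameter, 46 mm tall, on the counter; the board's hole (1.5 mm play) sits over it. Origin on the post's axis at counter level. The board turns about this axis.
- board: loose wooden board flat on the counter, 380 x 80 x 22 mm. Origin at its post hole, on its underside; x runs along it to the free end (x -40 to +340, y -40 to +40 mm). It starts pointing to the robot and its left and must turn anticlockwise from above (yaw grows) by 0.4 to 1.3 rad until the stop halts it. Its mass and friction vary; turning it takes about 2 to 5 N at the free end.
- push_block (a point): centre of the darker block on the board's free end, where to push: 312 mm from the post's axis, 31 mm above the counter; it spans the last 55 mm of the board at full width and makes the board's sides 42 mm high there
- mark_inner (a point): centre of the ring mark (66 mm across) nearest the post, on the board's top, 22 mm above the counter, 70 mm from the post's axis; a white cup stands here
- mark_middle (a point): centre of the empty middle ring mark (66 mm across), on the board's top, 22 mm above the counter, 145 mm from the post's axis; the blue cup goes here. Neighbouring cups leave 15 mm each side along the board; fingers fit across the board
- mark_outer (a point): centre of the outer ring mark (66 mm across), on the board's top, 220 mm from the post's axis; a white cup stands here
- cup_mid (a point): centre, half-way up, of the loose blue handleless cup: 60 mm across at the rim, narrower at the foot, 60 mm tall, 4 mm wall, 130 g; z is its upright axis
- cup_inner_mid (a point): centre, half-way up, of the white cup on the inner mark, same size as the blue one
- cup_outer_mid (a point): centre, half-way up, of the white cup on the outer mark, same size as the blue one
- plunger (a joint): orange sprung plunger of a steel stop, right of the swing: 0 out, 0.012 fully in (m). Its spring gives only 0.3 to 0.6 N, then it stops hard. The board's right side meets it some 250 mm from the post. Where the stop stands is not reported: push slowly, feel for the sharp rise in force when it is fully in. Friction holds the board there once let go.
- caddy_mid (a point): centre, half-way up, of a green tea caddy, 70 mm across, 85 mm tall; leave alone
- teapot_mid (a point): centre, 50 mm up, of a white teapot, 116 mm across the body, 100 mm tall, spout and handle reaching 95 mm from the centre; leave alone
Things that resemble listed ones, but are neither listed nor needed, are in the scene too. Of the things like the part that bears cup_mid, leave any that is yellow; of the rest the larger one is meant.

How it is judged:
By the outcome, as a careful person would: the job done as asked, in the order asked, and still so for the second after the job is handed in, with the robot touching nothing.
It also fails if it takes over 72 s, if anything falls off the work surface, if the arm or the gripper's body presses on something with over 40 N, if the wrist force passes 120 N, or if a joint passes its speed limit or range.

## Working session

There is one attempt and no reset: what is moved stays moved. The work goes in short steps, Python scripts to look and compute and a shell command to move; the robot and the scene stay as the last step left them, time stands still between calls to the robot, and variables do not carry over. Pictures are saved under pics/ and viewed, and the job is handed in when it is done.

```bash
ls; mkdir -p pics; python3 - <<'E'
from cell import arm, optics
import cv2, numpy as np
np.set_printoptions(precision=4,suppress=True)
o=arm.get_obs()
for k,v in o.items(): print(k,v)
for n in ("scene","side","wrist"):
    print(n,optics.calibration(n))
    cv2.imwrite(f"pics/{n}0.png",optics.snapshot(n))
E
```

```text
pics
clock 0.0
q [-1.255   0.4239  1.6307  0.      1.0886 -0.0191]
joint_velocities [ 0.0014 -0.001  -0.0007 -0.0013  0.0003  0.0001]
effort [  0.001  -55.7375 -28.1746   0.0002   0.0073  -0.    ]
eef_pos [ 0.2052 -0.5897  0.2305]
tool_rot [-3.0961 -0.5233  0.0004]
wrist_force [-0.7537  0.5283 -0.6379]
moment [-0.0182  0.0284 -0.0249]
finger_gap 0.08531589252650121
scene {'vfov': 53.762751422741914, 'cx': 280.45699432247574, 'cy': 204.3012080711838, 'distortion': array([-0.0363,  0.    ,  0.    ,  0.    ,  0.    ]), 'R': array([[ 0.7925,  0.6095,  0.0234],
       [ 0.3551, -0.4299, -0.8302],
       [-0.4959,  0.6662, -0.557 ]]), 't': array([-0.4742, -0.1854,  1.4023])}
side {'vfov': 52.5468833075739, 'cx': 283.06580304402706, 'cy': 212.7988021117599, 'distortion': array([0.0407, 0.    , 0.    , 0.    , 0.    ]), 'R': array([[ 0.9919, -0.1266,  0.0113],
       [-0.0907, -0.767 , -0.6353],
       [ 0.0891,  0.6291, -0.7722]]), 't': array([-0.6102,  0.0838,  1.2278])}
wrist {'vfov': 63.89393031876114, 'cx': 279.05385128787714, 'cy': 203.72962260963422, 'distortion': array([-0.0843,  0.    ,  0.    ,  0.    ,  0.    ]), 'mount': array([[-0.0006, -0.9593, -0.2825,  0.0708],
       [ 1.    , -0.0005, -0.0003, -0.0007],
       [ 0.0001, -0.2825,  0.9593, -0.1422],
       [ 0.    ,  0.    ,  0.    ,  1.    ]])}
```

View pics/scene0.png

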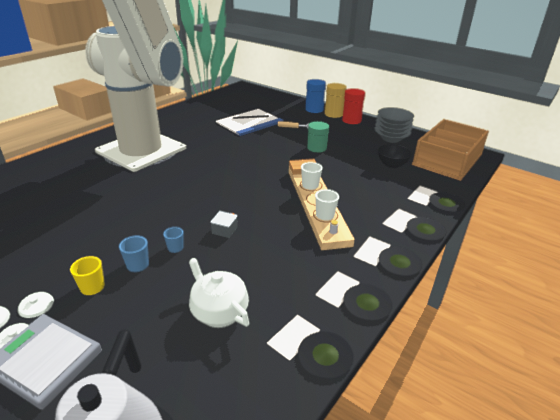

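View pics/side0.png

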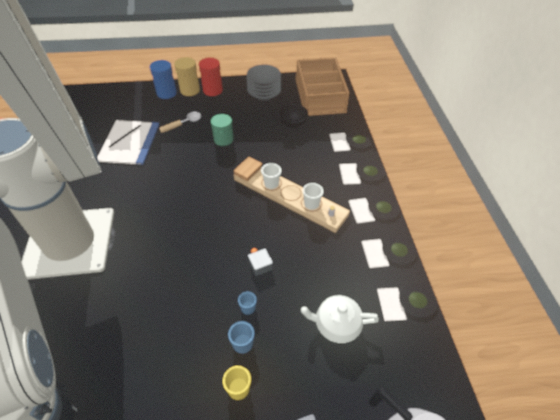

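View pics/wrist0.png

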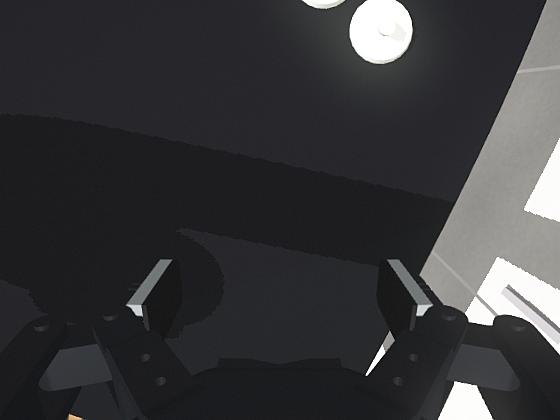

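Scene view: the board's free-end block is at (302,166) and its post at (334,230). The white cups are at (312,176) and (326,205), the caddy at (317,137) and the teapot at (219,298). The steel stop is at (224,222). Of the two blue cups, the larger is at (135,254), which is (242,338) in the side view. I'll enlarge these to pick pixels.

```bash
python3 - <<'E'
import cv2
s=cv2.imread('pics/scene0.png'); d=cv2.imread('pics/side0.png')
cv2.imwrite('pics/c1.png',cv2.resize(s[140:260,270:370],None,fx=5,fy=5,interpolation=cv2.INTER_CUBIC))
cv2.imwrite('pics/c2.png',cv2.resize(d[140:240,225:360],None,fx=5.5,fy=5.5,interpolation=cv2.INTER_CUBIC))
a=cv2.resize(s[200:300,110:250],None,fx=5,fy=5,interpolation=cv2.INTER_CUBIC)
b=cv2.resize(d[240:360,215:295],None,fx=5,fy=5,interpolation=cv2.INTER_CUBIC)
cv2.imwrite('pics/c3.png',a);cv2.imwrite('pics/c4.png',b)
E
```

```text
(no output)
```

View pics/c1.png

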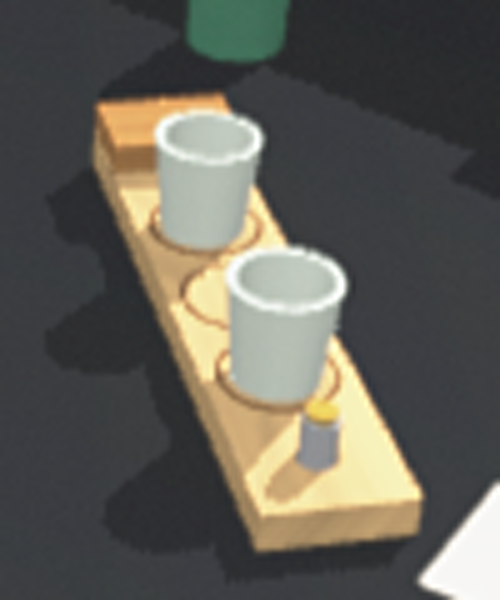

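View pics/c2.png

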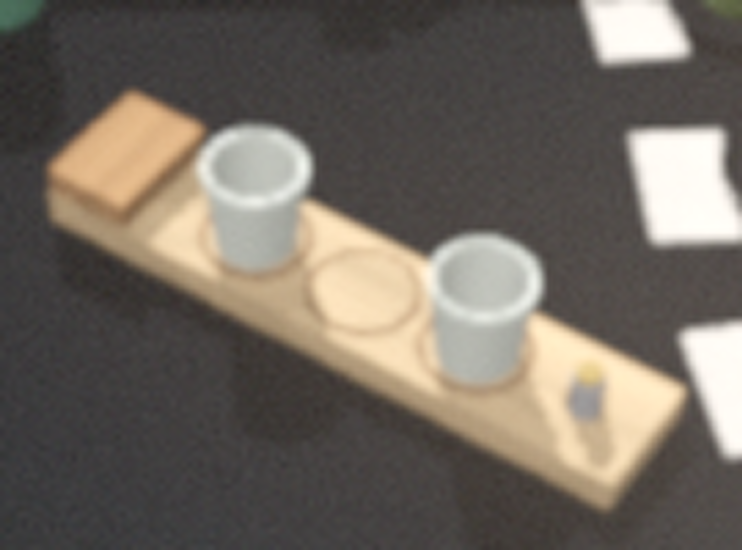

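View pics/c3.png

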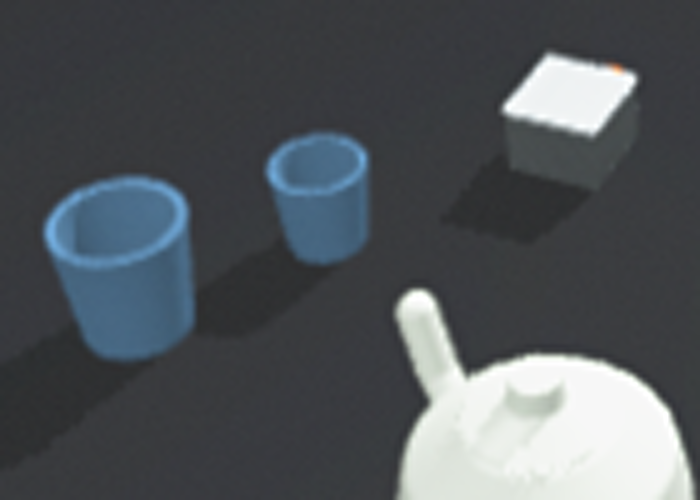

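View pics/c4.png

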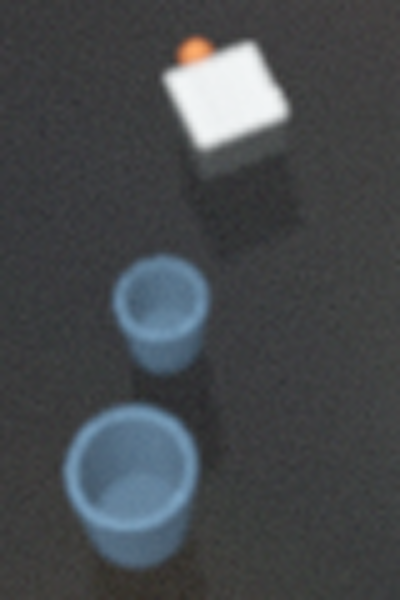

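```bash
cat > h.py <<'E'
from cell import arm, optics
import cv2, numpy as np
from scipy.optimize import least_squares
from scipy.spatial.transform import Rotation as Ro
np.set_printoptions(precision=4,suppress=True)
def cam(n,obs=None):
    c=optics.calibration(n); f=210/np.tan(np.radians(c['vfov']/2))
    K=np.array([[f,0,c['cx']],[0,f,c['cy']],[0,0,1.]])
    if 'R' in c: R,t=c['R'],c['t']
    else:
        T=np.eye(4); T[:3,:3]=Ro.from_rotvec(obs['tool_rot']).as_matrix(); T[:3,3]=obs['eef_pos']
        M=np.linalg.inv(T@c['mount']); R,t=M[:3,:3],M[:3,3]
    return K,np.array(c['distortion']),np.array(R),np.array(t)
def proj(C,X):
    K,D,R,t=C
    return cv2.projectPoints(np.atleast_2d(np.array(X,float)),cv2.Rodrigues(R)[0],t,K,D)[0][:,0]
def onz(C,px,z):
    K,D,R,t=C
    u=cv2.undistortPoints(np.array([[px]],float),K,D)[0,0]
    d=R.T@np.array([u[0],u[1],1]); o=-R.T@t
    return o+d*(z-o[2])/d[2]
E
python3 - <<'E'
from h import *
S=cam('scene');D=cam('side')
def up(p,o,f): return [(p[0]+.5)/f-.5+o[0],(p[1]+.5)/f-.5+o[1]]
c1=lambda *p:up(p,(270,140),5); c2=lambda *p:up(p,(225,140),5.5); c3=lambda *p:up(p,(110,200),5); c4=lambda *p:up(p,(215,240),5)
def both(n,a,b,z): print(n,onz(S,a,z)[:2],onz(D,b,z)[:2])
both('blue rim',c3(117,222),c4(132,467),.06)
both('small rim',c3(318,163),c4(161,300),.04)
both('inner rim',c1(287,280),c2(486,279),.082)
both('outer rim',c1(210,138),c2(256,168),.082)
both('post',c1(322,410),c2(592,373),.046)
obs=[(S,c1(255,520),(-.04,.04,.022)),(S,c1(422,496),(-.04,-.04,.022)),(S,c1(97,105),(.34,.04,.042)),(S,c1(224,95),(.34,-.04,.042)),
(D,c2(607,487),(-.04,.04,.022)),(D,c2(686,391),(-.04,-.04,.022)),(D,c2(48,171),(.34,.04,.042)),(D,c2(132,92),(.34,-.04,.042)),(D,c2(207,132),(.285,-.04,.042)),(D,c2(124,215),(.285,.04,.042)),(D,c2(592,373),(0,0,.046)),(S,c1(322,410),(0,0,.046))]
# which side is +y? try both
for sg in (1,-1):
  def res(p):
    r=[]
    for C,px,X in obs:
        c,s=np.cos(p[2]),np.sin(p[2]);x,y=X[0],sg*X[1]
        r+=list(proj(C,[p[0]+c*x-s*y,p[1]+s*x+c*y,X[2]])[0]-px)
    return r
  s=least_squares(res,[.7,.2,2.5]); print(sg,s.x,s.cost, np.array(s.fun).reshape(-1,2).round(1).tolist())
print('stop top corners z?')
for z in (.04,.05):
  both('st',c3(548,53),c4(165,75),z);both('st',c3(636,76),c4(252,43),z);both('st',c3(596,137),c4(288,107),z);both('st',c3(503,112),c4(205,150),z)
both('caddy',(317.5,128),(221.5,122),.085)
both('tea',(217,284),(341,311),.10)
E
```

```text
blue rim [ 0.4693 -0.3604] [ 0.4694 -0.3615]
small rim [ 0.4822 -0.2621] [ 0.4887 -0.2664]
inner rim [0.7078 0.0456] [0.7087 0.0441]
outer rim [0.5955 0.1434] [0.5954 0.1418]
post [0.7562 0.0066] [0.7618 0.002 ]
1 [ 0.7596 -0.0003  2.4156] 5.252038658617095 [[0.8, -0.4], [-0.3, 1.0], [-0.3, -0.0], [-0.5, 0.2], [0.8, -0.2], [-0.3, -0.0], [-0.2, -0.5], [-0.3, -0.2], [-0.4, -0.8], [-0.3, -1.4], [-0.6, 0.6], [-0.3, 1.8]]
-1 [0.761  0.0045 2.4381] 3104.6796116393893 [[34.9, -4.8], [-30.5, 3.9], [23.7, -2.1], [-26.8, 1.9], [14.1, -19.1], [-12.9, 15.9], [13.7, -14.4], [-16.3, 14.3], [-16.0, 13.9], [13.6, -15.9], [-0.4, -0.6], [1.3, 1.1]]
stop top corners z?
st [ 0.5013 -0.1292] [ 0.5006 -0.1314]
st [ 0.5491 -0.1158] [ 0.5497 -0.116 ]
st [ 0.5685 -0.165 ] [ 0.5648 -0.1599]
st [ 0.5199 -0.1789] [ 0.5181 -0.1814]
st [ 0.5119 -0.1391] [ 0.5006 -0.1381]
st [ 0.559 -0.126] [ 0.5492 -0.1229]
st [ 0.578  -0.1744] [ 0.5641 -0.1663]
st [ 0.5302 -0.1881] [ 0.518  -0.1877]
caddy [0.4617 0.3768] [0.4531 0.3866]
tea [ 0.7269 -0.3591] [ 0.7044 -0.3541]
```

Fits agree to about 1 mm: board pose (0.760, 0.000) at yaw 2.416, blue cup at (0.4694, −0.361), middle mark at about (0.6515, 0.095). I'll work out the approach to the cup.

```bash
cat >> h.py <<'E'
def plan(goal,jaw_deg=None,o=None):
    "offset cm in tool axes + tool turn to get TCP to goal, tool down with jaw axis at world angle"
    o=o or arm.get_obs(); R=Ro.from_rotvec(o['tool_rot']).as_matrix()
    off=R.T@(np.array(goal)-o['eef_pos'])*100
    out=[off]
    if jaw_deg is not None:
        a=np.radians(jaw_deg); y=np.array([np.cos(a),np.sin(a),0]);z=np.array([0,0,-1.]);x=np.cross(y,z)
        out.append(np.degrees(Ro.from_matrix(R.T@np.c_[x,y,z]).as_rotvec()))
    return out
def st():
    o=arm.get_obs(); R=Ro.from_rotvec(o['tool_rot']).as_matrix()
    print(round(o['clock'],2),o['eef_pos'],'jaw',np.degrees(np.arctan2(R[1,1],R[0,1])).round(2),'z',R[:,2],'F',o['wrist_force'],'gap',round(o['finger_gap'],4)); return o
E
python3 - <<'E'
from h import *
st(); print(plan((.4694,-.361,.15),0)); print(plan((.4694,-.361,.016),0))
E
```

```text
0.15 [ 0.2052 -0.5899  0.2307] jaw -70.82 z [-0.0004  0.0012 -1.    ] F [-0.8893 -0.5579  0.399 ] gap 0.0854
[array([ 32.4679, -12.9298,   8.089 ]), array([ -0.0593,  -0.0452, -70.8207])]
[array([ 32.4674, -12.9134,  21.489 ]), array([ -0.0593,  -0.0452, -70.8207])]
```

```bash
python3 -m creep '[{"offset":[4,-1.6,1],"turn":[0,0,-9],"gripper":-1},{"offset":[8,-3.2,2],"turn":[0,0,-18],"gripper":-1},{"offset":[12,-4.8,3],"turn":[0,0,-27],"gripper":-1},{"offset":[16,-6.4,4],"turn":[0,0,-36],"gripper":-1},{"offset":[20,-8,5],"turn":[0,0,-45],"gripper":-1},{"offset":[24,-9.6,6],"turn":[0,0,-54],"gripper":-1},{"offset":[28,-11.2,7],"turn":[0,0,-62],"gripper":-1},{"offset":[32.5,-12.9,8.1],"turn":[0,0,-70.8],"gripper":-1},{"offset":[32.5,-12.9,8.1],"turn":[0,0,-70.8],"gripper":-1},{"offset":[32.5,-12.9,8.1],"turn":[0,0,-70.8],"gripper":-1}]'
python3 - <<'E'
from h import *
o=st(); im=optics.snapshot('wrist'); cv2.imwrite('pics/w1.png',im)
C=cam('wrist',o); print('predicted rim ctr',proj(C,[[.4694,-.361,.06]]), 'grasp pt tip',proj(C,[list(o['eef_pos'])]))
print(plan((.4694,-.361,.016),0))
E
```

```text
clock: 1.4
eef_pos: [0.4697, -0.3617, 0.1502]
tool_rot: [-2.222, -2.22, 0.001]
wrist_force: [0.6, 1.2, -0.3]
finger_gap: 0.0854
1.4 [ 0.4697 -0.3617  0.1502] jaw -0.05 z [-0.0006  0.0001 -1.    ] F [ 0.5769  1.2032 -0.2592] gap 0.0854
predicted rim ctr [[280.5201 207.8258]] grasp pt tip [[281.6725 265.9215]]
[array([ 0.116 ,  0.0081, 13.4354]), array([-0.0192,  0.0037, -0.1008])]
```

View pics/w1.png

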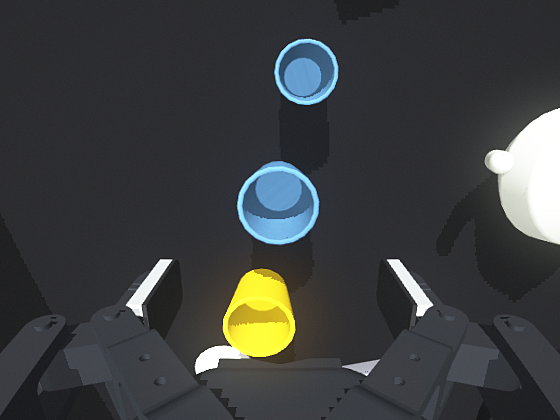

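Wrist view: the blue cup's rim centre is at about (278,205), within 3 px of my prediction (280.5,207.8). The fingers straddle it, and the yellow and small blue cups are clear. I'll split the difference and descend.

```bash
python3 - <<'E'
from h import *
o=arm.get_obs(); C=cam('wrist',o); p=onz(C,(278,205),.06); print(p)
E
python3 -m creep '[{"offset":[0.05,0,3.5],"turn":[0,0,0],"gripper":-1},{"offset":[0.1,-0.05,7],"turn":[0,0,0],"gripper":-1},{"offset":[0.2,-0.05,10],"turn":[0,0,0],"gripper":-1},{"offset":[0.2,-0.05,12],"turn":[0,0,0],"gripper":-1},{"offset":[0.2,-0.05,13],"turn":[0,0,0],"gripper":-1},{"offset":[0.2,-0.05,13.2],"turn":[0,0,0],"gripper":-1},{"offset":[0.2,-0.05,13.2],"turn":[0,0,0],"gripper":-1}]'
python3 - <<'E'
from h import *
o=st(); im=optics.snapshot('wrist'); cv2.imwrite('pics/w2.png',im)
E
```

```text
[ 0.4673 -0.3594  0.06  ]
clock: 2.33
eef_pos: [0.4699, -0.3601, 0.0191]
tool_rot: [2.221, 2.22, 0.0]
wrist_force: [-0.0, -0.2, -0.7]
finger_gap: 0.0852
2.33 [ 0.4699 -0.3601  0.0191] jaw -0.03 z [ 0.001  -0.0008 -1.    ] F [-0.0146 -0.1846 -0.7341] gap 0.0852
```

View pics/w2.png

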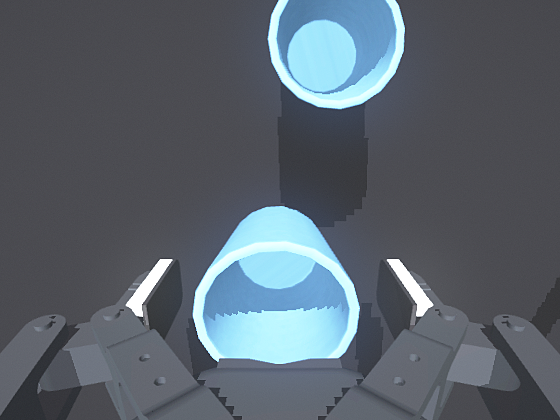

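The cup sits between the pads, about 2 mm towards −y (rim centre at column 276 against a finger midpoint of 281). I'll shift slightly and close at 30 N.

```bash
python3 -m creep '[{"offset":[0,-0.15,0],"turn":[0,0,0],"gripper":-1},{"offset":[0,-0.15,0],"turn":[0,0,0],"gripper":-0.6},{"offset":[0,-0.15,0],"turn":[0,0,0],"gripper":-0.4},{"offset":[0,-0.15,0],"turn":[0,0,0],"gripper":-0.2},{"offset":[0,-0.15,0],"turn":[0,0,0],"gripper":1},{"offset":[0,-0.15,0],"turn":[0,0,0],"gripper":1},{"offset":[0,-0.15,0],"turn":[0,0,0],"gripper":1}]' 30
python3 -m creep '[{"offset":[0,0,-0.5],"turn":[0,0,0],"gripper":1},{"offset":[0,0,-2],"turn":[0,0,0],"gripper":1},{"offset":[0,0,-5],"turn":[0,0,0],"gripper":1},{"offset":[0,0,-9],"turn":[0,0,0],"gripper":1},{"offset":[0,0,-13],"turn":[0,0,0],"gripper":1},{"offset":[0,0,-13],"turn":[0,0,0],"gripper":1},{"offset":[0,0,-13],"turn":[0,0,0],"gripper":1}]'
python3 - <<'E'
from h import *
o=st(); im=optics.snapshot('wrist'); cv2.imwrite('pics/w3.png',im)
d=optics.snapshot('side'); cv2.imwrite('pics/d3.png',d[230:380,150:350].repeat(3,0).repeat(3,1))
print(plan((.6515,.095,.20),48.4,o), o['q'])
E
```

```text
clock: 3.25
eef_pos: [0.4683, -0.3599, 0.0188]
tool_rot: [2.221, 2.221, 0.0]
wrist_force: [-0.5, 0.5, 6.3]
finger_gap: 0.0572
clock: 4.12
eef_pos: [0.4675, -0.3593, 0.1483]
tool_rot: [-2.221, -2.221, 0.0]
wrist_force: [-0.2, -0.6, -1.9]
finger_gap: 0.0575
4.12 [ 0.4675 -0.3593  0.1483] jaw -0.02 z [-0.0003  0.0002 -1.    ] F [-0.1698 -0.6405 -1.8923] gap 0.0575
[array([45.4379, 18.382 , -5.1667]), array([ -0.011 ,  -0.0206, -48.4169])] [-0.6754  0.478   1.7665 -0.      0.8975 -0.6751]
```

View pics/w3.png

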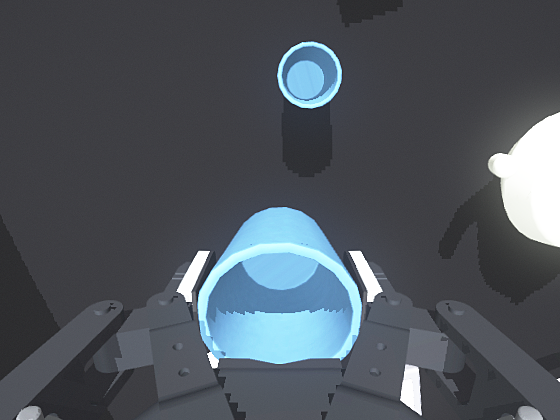

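View pics/d3.png

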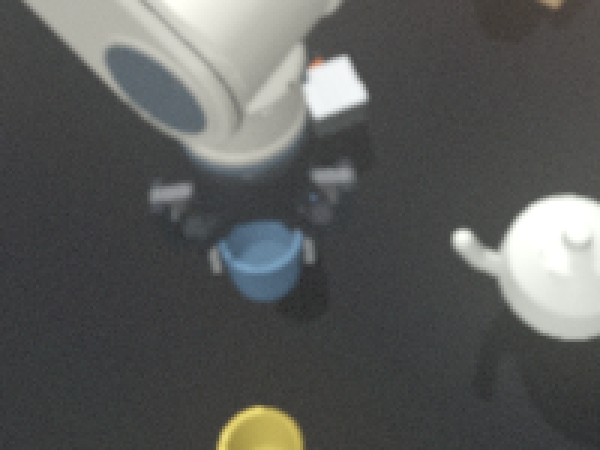

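```bash
python3 - <<'E'
from h import *
# wrist camera in tool frame
o={'tool_rot':np.array([0,0,0.]),'eef_pos':np.zeros(3)}; C=cam('wrist',o)
print('rim far edge', onz(C,(281,243),-.0412), 'rim left',onz(C,(199,308),-.0412),'right',onz(C,(361,308),-.0412),'foot far',onz(C,(281,207),.0188))
E
```

```text
rim far edge [ 0.0291 -0.0006 -0.0412] rim left [ 0.0045 -0.0291 -0.0412] right [ 0.0044  0.0274 -0.0412] foot far [ 0.023  -0.0002  0.0188]
```

```bash
python3 -m creep '[{"offset":[3,2,-2],"turn":[0,0,-5],"gripper":1},{"offset":[7.5,5,-4],"turn":[0,0,-10],"gripper":1},{"offset":[12,8,-5.2],"turn":[0,0,-16],"gripper":1},{"offset":[16.5,11,-5.2],"turn":[0,0,-22],"gripper":1},{"offset":[21,14,-5.2],"turn":[0,0,-28],"gripper":1},{"offset":[25.5,17,-5.2],"turn":[0,0,-34],"gripper":1},{"offset":[30,20,-5.2],"turn":[0,0,-40],"gripper":1},{"offset":[34,23,-5.2],"turn":[0,0,-45],"gripper":1},{"offset":[37,25,-5.2],"turn":[0,0,-48.4],"gripper":1},{"offset":[38.8,25.9,-5.2],"turn":[0,0,-48.4],"gripper":1},{"offset":[38.8,25.9,-5.2],"turn":[0,0,-48.4],"gripper":1},{"offset":[38.8,25.9,-5.2],"turn":[0,0,-48.4],"gripper":1}]'
python3 - <<'E'
from h import *
o=st(); im=optics.snapshot('wrist'); cv2.imwrite('pics/w4.png',im); np.save('o4.npy',o,allow_pickle=True)
C=cam('wrist',o); b=np.array([.7596,0]);u=np.array([np.cos(2.4156),np.sin(2.4156)])
print(proj(C,[[*(b+u*.145),.022],[*(b+u*.22),.022],[*(b+u*.22),.082],[*(b+u*.07),.082]]))
E
```

```text
clock: 5.72
eef_pos: [0.7262, 0.0272, 0.1997]
tool_rot: [-1.118, -2.935, 0.002]
wrist_force: [0.7, -0.1, -1.6]
finger_gap: 0.0571
5.72 [0.7262 0.0272 0.1997] jaw 48.31 z [-0.0016 -0.0004 -1.    ] F [ 0.6797 -0.0697 -1.6004] gap 0.0571
[[281.8702  72.4774]
 [281.8062 -17.5574]
 [282.3352 -47.3077]
 [282.3901 166.3204]]
```

View pics/w4.png

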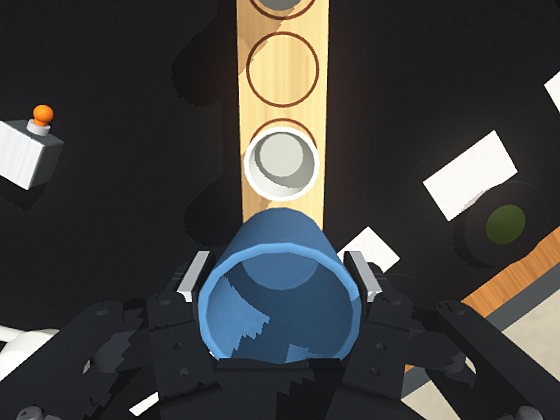

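```bash
python3 - <<'E'
from h import *
o=np.load('o4.npy',allow_pickle=True).item(); C=cam('wrist',o)
# ring outline fit
im=cv2.imread('pics/w4.png')
m=onz(C,(283,69),.022); i=onz(C,(281.5,163),.082); print('mark',m,'inner cup',i)
print('axis yaw from edges', [onz(C,p,.022)[:2] for p in ((237,20),(242.5,215),(328.5,20),(324,210))])
print('plunger', [onz(C,(43,114),z)[:2] for z in (.015,.025,.035)])
t=(m[:2]+np.array([.6511,.096])*1+np.array([.6518,.0937]))/3; print('target',t)
o=st();print(plan((*t,.20),48.4)); 
E
```

```text
mark [0.6496 0.099  0.022 ] inner cup [0.7048 0.0477 0.082 ]
axis yaw from edges [array([0.5918, 0.0965]), array([ 0.7257, -0.0226]), array([0.645 , 0.1563]), array([0.7759, 0.0416])]
plunger [array([ 0.5187, -0.1015]), array([ 0.5234, -0.0961]), array([ 0.5281, -0.0907])]
target [0.6508 0.0962]
5.78 [0.7263 0.0269 0.2   ] jaw 48.29 z [-0.0011 -0.0003 -1.    ] F [ 0.5826  0.2855 -0.8401] gap 0.0573
[array([10.2441,  0.1529,  0.004 ]), array([-0.0566, -0.0343, -0.1125])]
```

```bash
python3 -m creep '[{"offset":[3,0.1,0],"turn":[0,0,0],"gripper":1},{"offset":[6.5,0.15,0],"turn":[0,0,0],"gripper":1},{"offset":[9.5,0.2,0],"turn":[0,0,0],"gripper":1},{"offset":[10.4,0.2,1],"turn":[0,0,0],"gripper":1},{"offset":[10.4,0.2,4],"turn":[0,0,0],"gripper":1},{"offset":[10.4,0.2,7.5],"turn":[0,0,0],"gripper":1},{"offset":[10.4,0.2,10.5],"turn":[0,0,0],"gripper":1},{"offset":[10.4,0.2,12],"turn":[0,0,0],"gripper":1},{"offset":[10.4,0.2,13],"turn":[0,0,0],"gripper":1},{"offset":[10.4,0.2,13],"turn":[0,0,0],"gripper":1}]'
python3 - <<'E'
from h import *
o=st(); 
for n in ('side','scene','wrist'): 
    im=optics.snapshot(n); cv2.imwrite(f'pics/{n}5.png',im)
a=cv2.imread('pics/side5.png')[130:240,225:360]; b=cv2.imread('pics/scene5.png')[120:250,260:370]
cv2.imwrite('pics/s5a.png',cv2.resize(a,None,fx=5,fy=5,interpolation=2));cv2.imwrite('pics/s5b.png',cv2.resize(b,None,fx=4.5,fy=4.5,interpolation=2))
E
```

```text
clock: 7.02
eef_pos: [0.6508, 0.0985, 0.0702]
tool_rot: [-1.116, -2.936, 0.0]
wrist_force: [0.5, 1.0, -1.3]
finger_gap: 0.0574
7.03 [0.6508 0.0985 0.0702] jaw 48.36 z [-0.0002 -0.0001 -1.    ] F [ 0.4523  0.9525 -1.2732] gap 0.0574
```

View pics/s5a.png

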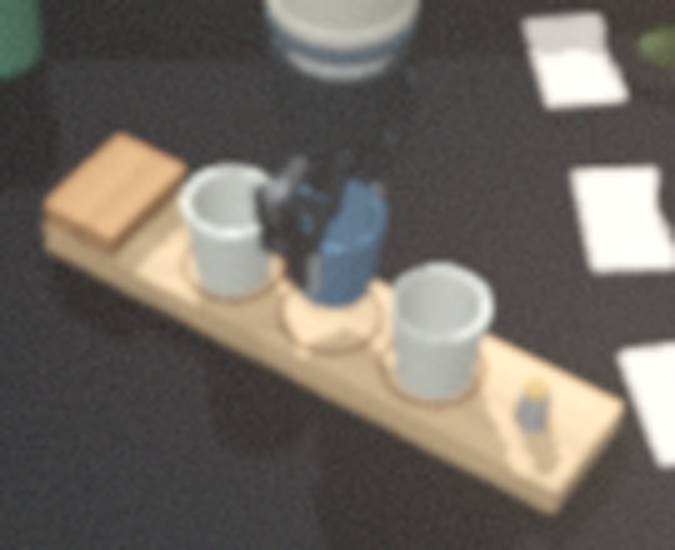

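View pics/s5b.png

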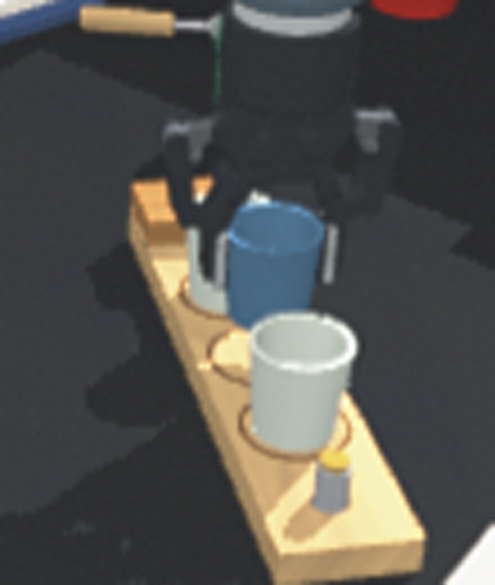

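View pics/wrist5.png

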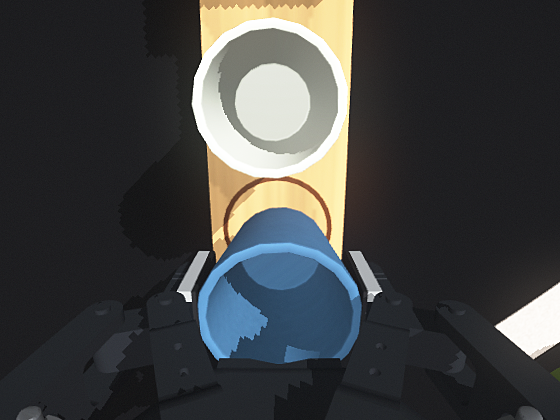

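```bash
python3 - <<'E'
from h import *
o=arm.get_obs(); C=cam('wrist',{'tool_rot':np.zeros(3),'eef_pos':np.zeros(3)})
z=o['eef_pos'][2]-.022
print('ring top',onz(C,(278,177),z),'l/r',onz(C,(224,227),z),onz(C,(331,227),z)); 
z2=o['eef_pos'][2]-.082
print('outer cup rim ctr l r t b',[onz(C,p,z2)[:2] for p in ((193,98),(347,98),(270,18),(273,178))])
print(plan((.6515,.095,.0415)))
E
```

```text
ring top [ 0.0327 -0.0012  0.0494] l/r [ 0.0018 -0.034   0.0494] [0.0018 0.0309 0.0494]
outer cup rim ctr l r t b [array([ 0.0758, -0.033 ]), array([0.0757, 0.0251]), array([ 0.1036, -0.0038]), array([ 0.0448, -0.003 ])]
[array([-0.2585, -0.2946,  2.9927])]
```

The middle ring's centre is about 0.3 mm (x) and −1.5 mm (y) from the tool axis. I'll make a small correction, then lower slowly.

```bash
python3 -m creep '[{"offset":[-0.05,-0.15,0.8],"turn":[0,0,0],"gripper":1},{"offset":[-0.05,-0.15,1.6],"turn":[0,0,0],"gripper":1},{"offset":[-0.05,-0.15,2.3],"turn":[0,0,0],"gripper":1},{"offset":[-0.05,-0.15,2.6],"turn":[0,0,0],"gripper":1},{"offset":[-0.05,-0.15,2.75],"turn":[0,0,0],"gripper":1},{"offset":[-0.05,-0.15,2.75],"turn":[0,0,0],"gripper":1}]'
python3 -m creep '[{"offset":[0,0,0.1],"turn":[0,0,0],"gripper":1},{"offset":[0,0,0.15],"turn":[0,0,0],"gripper":1},{"offset":[0,0,0.2],"turn":[0,0,0],"gripper":1},{"offset":[0,0,0.2],"turn":[0,0,0],"gripper":1}]'
```

```text
clock: 7.92
eef_pos: [0.6501, 0.0974, 0.0428]
tool_rot: [-1.116, -2.937, 0.0]
wrist_force: [1.0, 0.6, -1.1]
finger_gap: 0.0572
clock: 8.43
eef_pos: [0.6501, 0.0974, 0.0409]
tool_rot: [1.116, 2.937, 0.0]
wrist_force: [-0.7, 0.5, -1.0]
finger_gap: 0.0572
```

```bash
python3 -m creep '[{"offset":[0,0,0.05],"turn":[0,0,0],"gripper":1},{"offset":[0,0,0.1],"turn":[0,0,0],"gripper":1},{"offset":[0,0,0.1],"turn":[0,0,0],"gripper":1}]'
```

```text
clock: 8.8
eef_pos: [0.6503, 0.0974, 0.0408]
tool_rot: [1.116, 2.936, 0.0]
wrist_force: [-3.0, -0.7, 7.9]
finger_gap: 0.057
```

Contact at about 8 N, so the cup is seated. I'll release gently and retreat upward.

```bash
python3 -m creep '[{"offset":[0,0,-0.08],"turn":[0,0,0],"gripper":1},{"offset":[0,0,-0.08],"turn":[0,0,0],"gripper":-0.35},{"offset":[0,0,-0.08],"turn":[0,0,0],"gripper":-0.45},{"offset":[0,0,-0.08],"turn":[0,0,0],"gripper":-0.6},{"offset":[0,0,-0.08],"turn":[0,0,0],"gripper":-0.9},{"offset":[0,0,-0.08],"turn":[0,0,0],"gripper":-0.9},{"offset":[0,0,-0.08],"turn":[0,0,0],"gripper":-0.9}]' 20
python3 - <<'E'
from h import *
st(); cv2.imwrite('pics/w6.png',optics.snapshot('wrist'))
E
```

```text
clock: 9.68
eef_pos: [0.65, 0.0974, 0.0406]
tool_rot: [-1.116, -2.937, 0.0]
wrist_force: [-0.6, -0.1, 0.3]
finger_gap: 0.0812
9.68 [0.65   0.0974 0.0406] jaw 48.38 z [-0.0001  0.     -1.    ] F [-0.5657 -0.1276  0.273 ] gap 0.0812
```

View pics/w6.png

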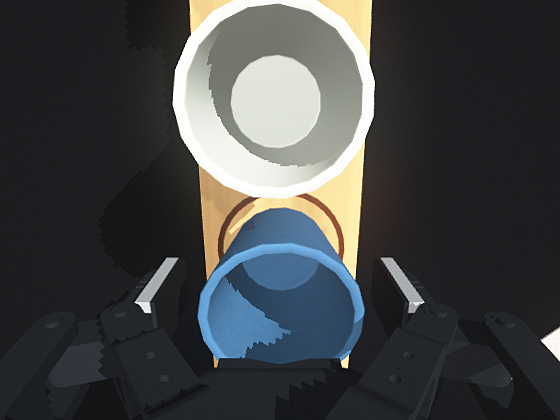

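The blue cup stands free on the middle mark, foot centred in the ring at about column 281. I'll lift, turn the tool so the pad sides face the board, and shut the gripper.

```bash
python3 -m creep '[{"offset":[0,0,-2],"turn":[0,0,0],"gripper":-0.9},{"offset":[0,0,-6],"turn":[0,0,0],"gripper":-0.9},{"offset":[0,0,-11],"turn":[0,0,0],"gripper":-0.9},{"offset":[2,1,-14],"turn":[0,0,10],"gripper":-0.9},{"offset":[5,2.5,-14],"turn":[0,0,20],"gripper":0},{"offset":[8,4,-14],"turn":[0,0,30],"gripper":1},{"offset":[11,5.5,-14],"turn":[0,0,40],"gripper":1},{"offset":[14,6.5,-13],"turn":[0,0,50],"gripper":1},{"offset":[16.5,7.5,-12],"turn":[0,0,60],"gripper":1},{"offset":[16.5,7.5,-12],"turn":[0,0,70],"gripper":1},{"offset":[16.5,7.5,-12],"turn":[0,0,80],"gripper":1},{"offset":[16.5,7.5,-12],"turn":[0,0,90],"gripper":1}]' 40
python3 - <<'E'
from h import *
st()
for n in ('side','wrist','scene'): cv2.imwrite(f'pics/{n}7.png',optics.snapshot(n))
b=np.array([.7596,0]);th=2.4156;u=np.array([np.cos(th),np.sin(th)]);v=np.array([-u[1],u[0]])
g=b+.312*u-.071*v; print(g,plan((*g,.022),np.degrees(th)-180))
E
```

```text
clock: 11.22
eef_pos: [0.5767, 0.2634, 0.1622]
tool_rot: [2.869, 1.28, 0.002]
wrist_force: [0.2, -0.7, 0.1]
finger_gap: 0.0001
11.22 [0.5767 0.2634 0.1622] jaw -41.93 z [ 0.0014  0.0006 -1.    ] F [ 0.1677 -0.7096  0.1391] gap 0.0001
[0.5734 0.2602] [array([-0.4629, -0.0627, 13.9888]), array([ 0.0323, -0.0722,  0.1508])]
```

View pics/side7.png

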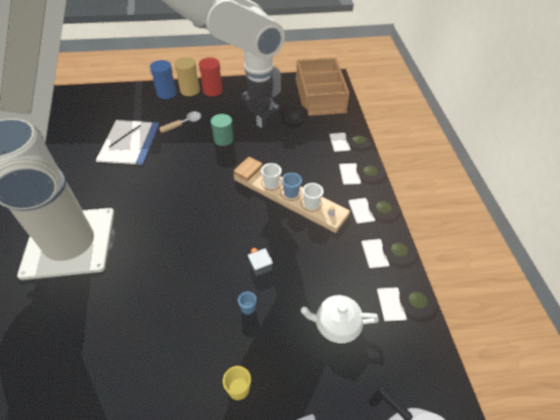

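View pics/wrist7.png

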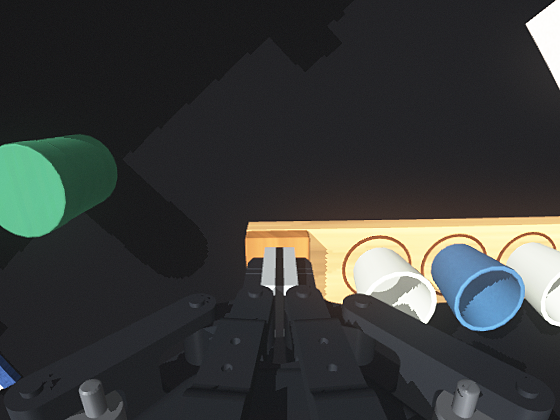

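Cups stand upright and the gripper is outboard of the block, with the caddy well clear on the left. I'll descend beside the block.

```bash
python3 -m creep '[{"offset":[0,0,3],"turn":[0,0,0],"gripper":1},{"offset":[0,0,7],"turn":[0,0,0],"gripper":1},{"offset":[0,0,11],"turn":[0,0,0],"gripper":1},{"offset":[0,0,13],"turn":[0,0,0],"gripper":1},{"offset":[0,0,14],"turn":[0,0,0],"gripper":1},{"offset":[0,0,14],"turn":[0,0,0],"gripper":1}]'
python3 -m creep '[{"offset":[-0.5,0,0],"turn":[0,0,0],"gripper":1},{"offset":[-1,0,0],"turn":[0,0,0],"gripper":1},{"offset":[-1.3,0,0],"turn":[0,0,0],"gripper":1},{"offset":[-1.6,0,0],"turn":[0,0,0],"gripper":1},{"offset":[-1.8,0,0],"turn":[0,0,0],"gripper":1},{"offset":[-2.0,0,0],"turn":[0,0,0],"gripper":1},{"offset":[-2.0,0,0],"turn":[0,0,0],"gripper":1}]'
python3 - <<'E'
from h import *
st()
for n in ('wrist',): cv2.imwrite(f'pics/{n}8.png',optics.snapshot(n))
E
```

```text
clock: 12.12
eef_pos: [0.5768, 0.2632, 0.0209]
tool_rot: [2.865, 1.289, 0.001]
wrist_force: [-0.4, 0.4, 0.4]
finger_gap: 0.0001
clock: 13.0
eef_pos: [0.5631, 0.248, 0.0206]
tool_rot: [-2.866, -1.287, 0.0]
wrist_force: [0.3, -1.6, -0.2]
finger_gap: 0.0006
13.0 [0.5631 0.248  0.0206] jaw -41.62 z [-0.0002 -0.0001 -1.    ] F [ 0.2576 -1.6298 -0.1639] gap 0.0006
```

View pics/wrist8.png

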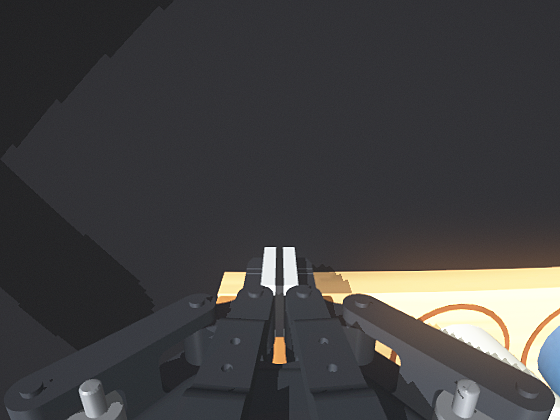

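```bash
python3 - <<'E'
import numpy as np
for p in range(1,13):
    f=np.radians(p);a,b=.312,-.052
    print(p,round(-(a*np.sin(f)+b*(np.cos(f)-1))*100,2),round(-(a*(np.cos(f)-1)-b*np.sin(f))*100,2))
E
```

```text
1 -0.55 -0.09
2 -1.09 -0.16
3 -1.64 -0.23
4 -2.19 -0.29
5 -2.74 -0.33
6 -3.29 -0.37
7 -3.84 -0.4
8 -4.39 -0.42
9 -4.94 -0.43
10 -5.5 -0.43
11 -6.05 -0.42
12 -6.6 -0.4
```

```bash
python3 -m creep '[{"offset":[-0.2,0,0],"turn":[0,0,0],"gripper":1},{"offset":[-0.4,0,0],"turn":[0,0,0],"gripper":1},{"offset":[-0.6,-0.05,0],"turn":[0,0,-0.5],"gripper":1},{"offset":[-0.9,-0.1,0],"turn":[0,0,-1],"gripper":1},{"offset":[-1.4,-0.15,0],"turn":[0,0,-2],"gripper":1},{"offset":[-2,-0.22,0],"turn":[0,0,-3],"gripper":1},{"offset":[-2.5,-0.28,0],"turn":[0,0,-4],"gripper":1},{"offset":[-3.1,-0.32,0],"turn":[0,0,-5],"gripper":1},{"offset":[-3.6,-0.36,0],"turn":[0,0,-6],"gripper":1}]'
python3 - <<'E'
from h import *
o=st(); r=o['eef_pos'][:2]-np.array([.7596,0]); print(np.hypot(*r),np.degrees(np.arctan2(r[1],r[0])))
for n in ('wrist','side'): cv2.imwrite(f'pics/{n}9.png',optics.snapshot(n))
E
```

```text
clock: 14.18
eef_pos: [0.5363, 0.2233, 0.0207]
tool_rot: [-2.794, -1.437, -0.0]
wrist_force: [2.0, 2.7, -0.0]
finger_gap: -0.0005
14.18 [0.5363 0.2233 0.0207] jaw -35.55 z [ 0.  0. -1.] F [ 1.9793  2.7307 -0.0026] gap -0.0005
0.31577063236241987 134.99807999527684
```

View pics/wrist9.png

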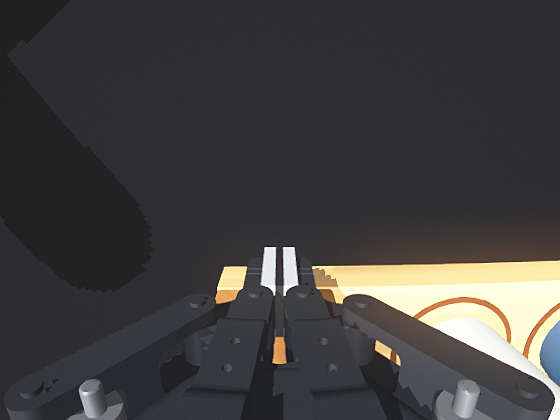

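View pics/side9.png

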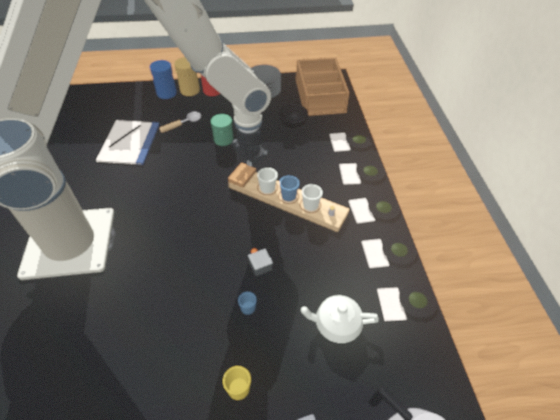

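The board is following at about 3.3 N and the cups are upright. Next, 12° of arc.

```bash
python3 -m creep '[{"offset":[-0.55,-0.09,0],"turn":[0,0,-1],"gripper":1},{"offset":[-1.1,-0.16,0],"turn":[0,0,-2],"gripper":1},{"offset":[-1.65,-0.23,0],"turn":[0,0,-3],"gripper":1},{"offset":[-2.2,-0.29,0],"turn":[0,0,-4],"gripper":1},{"offset":[-2.75,-0.33,0],"turn":[0,0,-5],"gripper":1},{"offset":[-3.3,-0.37,0],"turn":[0,0,-6],"gripper":1},{"offset":[-3.85,-0.4,0],"turn":[0,0,-7],"gripper":1},{"offset":[-4.4,-0.42,0],"turn":[0,0,-8],"gripper":1},{"offset":[-4.95,-0.43,0],"turn":[0,0,-9],"gripper":1},{"offset":[-5.5,-0.43,0],"turn":[0,0,-10],"gripper":1},{"offset":[-6.05,-0.42,0],"turn":[0,0,-11],"gripper":1},{"offset":[-6.6,-0.4,0],"turn":[0,0,-12],"gripper":1}]'
python3 - <<'E'
from h import *
o=st(); r=o['eef_pos'][:2]-np.array([.7596,0]); print(np.hypot(*r),np.degrees(np.arctan2(r[1],r[0])))
for n in ('side','wrist'): cv2.imwrite(f'pics/{n}10.png',optics.snapshot(n))
E
```

```text
clock: 15.78
eef_pos: [0.4948, 0.172, 0.0207]
tool_rot: [-2.628, -1.721, -0.0]
wrist_force: [1.8, 4.7, 1.0]
finger_gap: 0.0
15.78 [0.4948 0.172  0.0207] jaw -23.55 z [ 0.0001  0.0001 -1.    ] F [1.7964 4.7417 0.9862] gap 0.0
0.3157845778168427 146.99902345233488
```

View pics/side10.png

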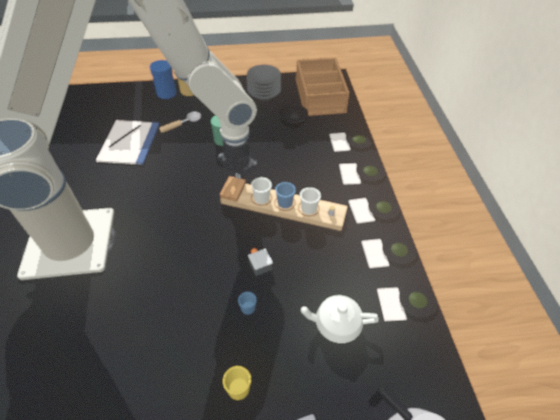

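View pics/wrist10.png

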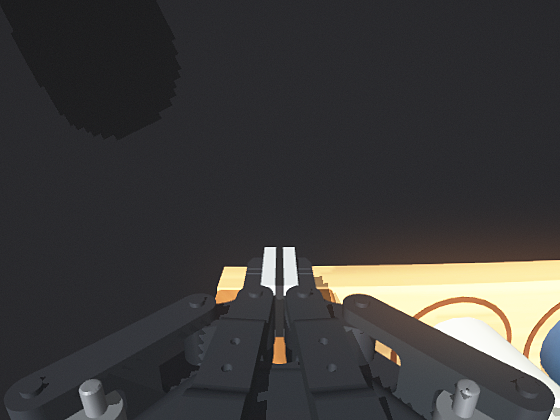

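```bash
python3 -m creep '[{"offset":[-0.55,-0.09,0],"turn":[0,0,-1],"gripper":1},{"offset":[-1.1,-0.16,0],"turn":[0,0,-2],"gripper":1},{"offset":[-1.65,-0.23,0],"turn":[0,0,-3],"gripper":1},{"offset":[-2.2,-0.29,0],"turn":[0,0,-4],"gripper":1},{"offset":[-2.75,-0.33,0],"turn":[0,0,-5],"gripper":1},{"offset":[-3.3,-0.37,0],"turn":[0,0,-6],"gripper":1},{"offset":[-3.85,-0.4,0],"turn":[0,0,-7],"gripper":1},{"offset":[-4.4,-0.42,0],"turn":[0,0,-8],"gripper":1},{"offset":[-4.95,-0.43,0],"turn":[0,0,-9],"gripper":1},{"offset":[-5.5,-0.43,0],"turn":[0,0,-10],"gripper":1},{"offset":[-6.05,-0.42,0],"turn":[0,0,-11],"gripper":1},{"offset":[-6.6,-0.4,0],"turn":[0,0,-12],"gripper":1}]'
python3 -m creep '[{"offset":[-0.55,-0.09,0],"turn":[0,0,-1],"gripper":1},{"offset":[-1.1,-0.16,0],"turn":[0,0,-2],"gripper":1},{"offset":[-1.65,-0.23,0],"turn":[0,0,-3],"gripper":1},{"offset":[-2.2,-0.29,0],"turn":[0,0,-4],"gripper":1},{"offset":[-2.75,-0.33,0],"turn":[0,0,-5],"gripper":1},{"offset":[-3.3,-0.37,0],"turn":[0,0,-6],"gripper":1},{"offset":[-3.85,-0.4,0],"turn":[0,0,-7],"gripper":1},{"offset":[-4.4,-0.42,0],"turn":[0,0,-8],"gripper":1},{"offset":[-4.95,-0.43,0],"turn":[0,0,-9],"gripper":1},{"offset":[-5.5,-0.43,0],"turn":[0,0,-10],"gripper":1}]'
python3 - <<'E'
from h import *
o=st(); r=o['eef_pos'][:2]-np.array([.7596,0]); print(np.hypot(*r),np.degrees(np.arctan2(r[1],r[0])))
for n in ('side','wrist','scene'): cv2.imwrite(f'pics/{n}11.png',optics.snapshot(n))
E
```

```text
clock: 17.38
eef_pos: [0.4645, 0.113, 0.0206]
tool_rot: [-2.434, -1.987, 0.0]
wrist_force: [0.8, 2.6, -0.7]
finger_gap: -0.0
clock: 18.62
eef_pos: [0.4493, 0.06, 0.0206]
tool_rot: [-2.251, -2.191, 0.0]
wrist_force: [-0.6, 2.9, -1.4]
finger_gap: -0.0001
18.62 [0.4493 0.06   0.0206] jaw -1.55 z [-0.0002 -0.     -1.    ] F [-0.6418  2.905  -1.3792] gap -0.0001
0.31599736508152515 169.05611520887214
```

View pics/side11.png

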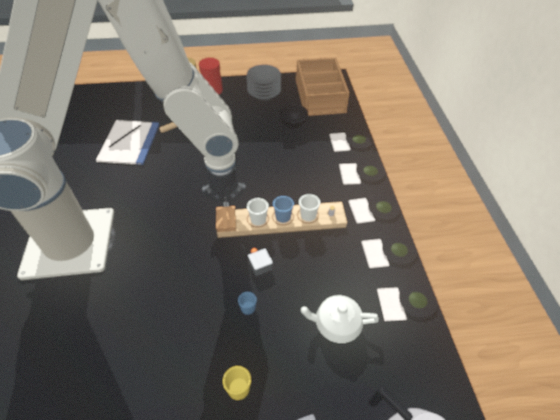

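View pics/scene11.png

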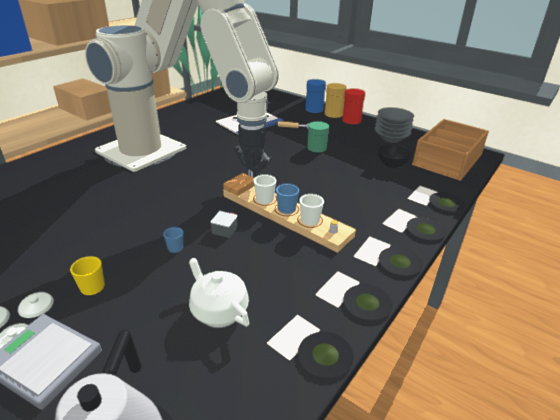

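View pics/wrist11.png

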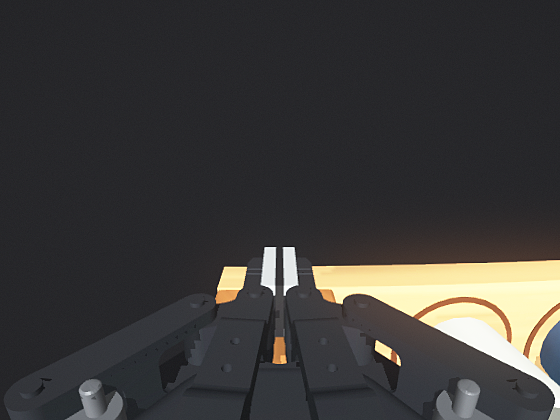

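The board has swung about 40° and the cups are upright on it. The plunger, at (254,250) in the side view, is still clear of the board's side at row 233. I'll do 9° more at this pace, then slow down.

```bash
python3 -m creep '[{"offset":[-0.55,-0.09,0],"turn":[0,0,-1],"gripper":1},{"offset":[-1.1,-0.16,0],"turn":[0,0,-2],"gripper":1},{"offset":[-1.65,-0.23,0],"turn":[0,0,-3],"gripper":1},{"offset":[-2.2,-0.29,0],"turn":[0,0,-4],"gripper":1},{"offset":[-2.75,-0.33,0],"turn":[0,0,-5],"gripper":1},{"offset":[-3.3,-0.37,0],"turn":[0,0,-6],"gripper":1},{"offset":[-3.85,-0.4,0],"turn":[0,0,-7],"gripper":1},{"offset":[-4.4,-0.42,0],"turn":[0,0,-8],"gripper":1},{"offset":[-4.95,-0.43,0],"turn":[0,0,-9],"gripper":1}]'
python3 - <<'E'
from h import *
o=st(); r=o['eef_pos'][:2]-np.array([.7596,0]); print(np.hypot(*r),np.degrees(np.arctan2(r[1],r[0])))
im=optics.snapshot('side'); cv2.imwrite('pics/s12.png',cv2.resize(im[180:290,200:360],None,fx=4.5,fy=4.5,interpolation=2))
E
```

```text
clock: 19.9
eef_pos: [0.4439, 0.0107, 0.0207]
tool_rot: [2.072, 2.361, 0.0]
wrist_force: [1.3, 6.4, 2.8]
finger_gap: -0.0004
19.9 [0.4439 0.0107 0.0207] jaw 7.44 z [ 0.0003  0.0001 -1.    ] F [1.2824 6.3557 2.7587] gap -0.0004
0.31584489391450854 178.0638485589413
```

View pics/s12.png

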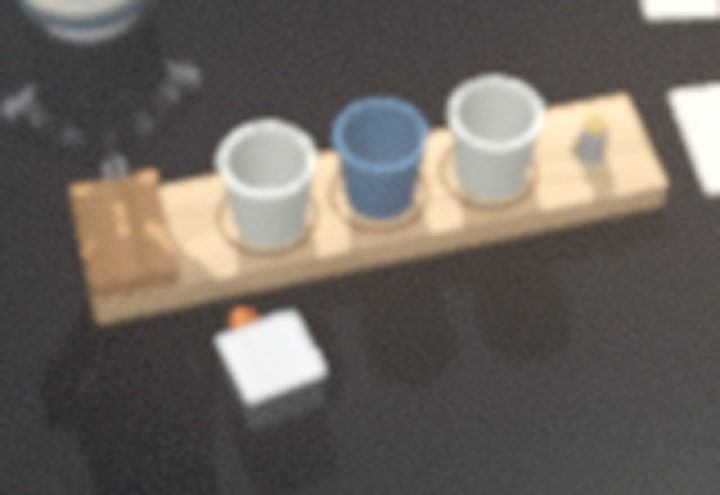

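Not touching yet. From here I go at 0.5°/row with a force check after each short call.

```bash
python3 -m creep '[{"offset":[-0.27,-0.05,0],"turn":[0,0,-0.5],"gripper":1},{"offset":[-0.55,-0.09,0],"turn":[0,0,-1],"gripper":1},{"offset":[-0.82,-0.13,0],"turn":[0,0,-1.5],"gripper":1},{"offset":[-1.1,-0.16,0],"turn":[0,0,-2],"gripper":1},{"offset":[-1.37,-0.2,0],"turn":[0,0,-2.5],"gripper":1},{"offset":[-1.65,-0.23,0],"turn":[0,0,-3],"gripper":1}]'
python3 -m creep '[{"offset":[-0.27,-0.05,0],"turn":[0,0,-0.5],"gripper":1},{"offset":[-0.55,-0.09,0],"turn":[0,0,-1],"gripper":1},{"offset":[-0.82,-0.13,0],"turn":[0,0,-1.5],"gripper":1},{"offset":[-1.1,-0.16,0],"turn":[0,0,-2],"gripper":1}]'
python3 - <<'E'
from h import *
o=st(); r=o['eef_pos'][:2]-np.array([.7596,0]); print(np.hypot(*r),np.degrees(np.arctan2(r[1],r[0])))
im=optics.snapshot('side'); cv2.imwrite('pics/s13.png',cv2.resize(im[180:290,200:360],None,fx=4.5,fy=4.5,interpolation=2))
E
```

```text
clock: 20.7
eef_pos: [0.4438, -0.0057, 0.0207]
tool_rot: [2.01, 2.414, 0.0]
wrist_force: [0.9, 5.1, 2.0]
finger_gap: 0.0
clock: 21.2
eef_pos: [0.4442, -0.0168, 0.0207]
tool_rot: [1.968, 2.449, 0.0]
wrist_force: [1.1, 5.4, 2.6]
finger_gap: -0.0002
21.2 [ 0.4442 -0.0168  0.0207] jaw 12.42 z [ 0.0003  0.0001 -1.    ] F [1.0552 5.3832 2.6086] gap -0.0002
0.31583550362159574 -176.95651895686694
```

View pics/s13.png

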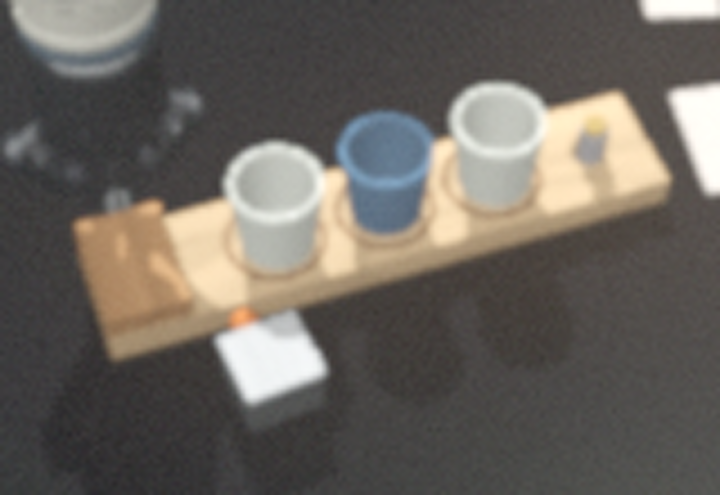

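The plunger tip is at the board's edge, or nearly. I'll creep at 0.25°/row, watching the force.

```bash
python3 -m creep '[{"offset":[-0.14,-0.02,0],"turn":[0,0,-0.25],"gripper":1},{"offset":[-0.27,-0.05,0],"turn":[0,0,-0.5],"gripper":1},{"offset":[-0.41,-0.07,0],"turn":[0,0,-0.75],"gripper":1},{"offset":[-0.55,-0.09,0],"turn":[0,0,-1],"gripper":1}]'
python3 -m creep '[{"offset":[-0.14,-0.02,0],"turn":[0,0,-0.25],"gripper":1},{"offset":[-0.27,-0.05,0],"turn":[0,0,-0.5],"gripper":1},{"offset":[-0.41,-0.07,0],"turn":[0,0,-0.75],"gripper":1},{"offset":[-0.55,-0.09,0],"turn":[0,0,-1],"gripper":1}]'
python3 - <<'E'
from h import *
o=st(); r=o['eef_pos'][:2]-np.array([.7596,0]); print(np.hypot(*r),np.degrees(np.arctan2(r[1],r[0])))
im=optics.snapshot('side'); cv2.imwrite('pics/s14.png',cv2.resize(im[180:290,200:360],None,fx=4.5,fy=4.5,interpolation=2))
E
```

```text
clock: 21.75
eef_pos: [0.4445, -0.0222, 0.0206]
tool_rot: [1.947, 2.465, 0.0]
wrist_force: [1.1, 5.8, 2.3]
finger_gap: -0.0
clock: 22.25
eef_pos: [0.445, -0.0278, 0.0207]
tool_rot: [1.925, 2.482, 0.001]
wrist_force: [1.2, 6.0, 2.5]
finger_gap: 0.0001
22.25 [ 0.445  -0.0278  0.0207] jaw 14.4 z [ 0.0005  0.0001 -1.    ] F [1.1584 5.9663 2.543 ] gap 0.0001
0.3157980509249251 -174.95499264632733
```

View pics/s14.png

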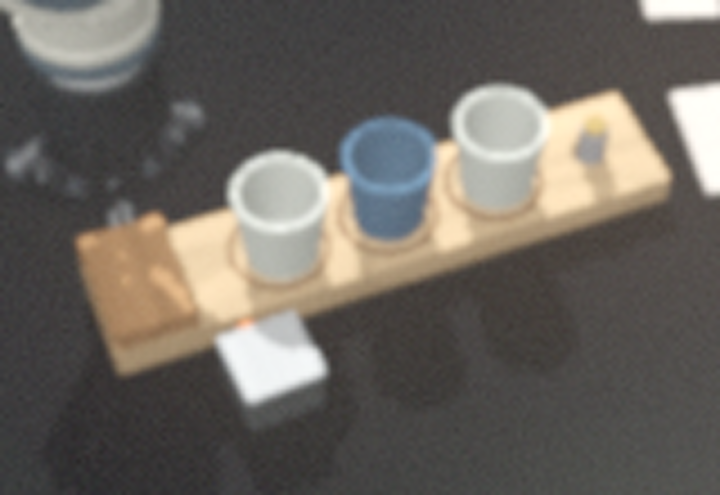

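The orange part is shrinking and force is up slightly (6.0 N). I'll go on in small steps.

```bash
python3 -m creep '[{"offset":[-0.09,-0.01,0],"turn":[0,0,-0.17],"gripper":1},{"offset":[-0.18,-0.03,0],"turn":[0,0,-0.33],"gripper":1},{"offset":[-0.27,-0.05,0],"turn":[0,0,-0.5],"gripper":1}]'
python3 -m creep '[{"offset":[-0.09,-0.01,0],"turn":[0,0,-0.17],"gripper":1},{"offset":[-0.18,-0.03,0],"turn":[0,0,-0.33],"gripper":1}]'
```

```text
clock: 22.68
eef_pos: [0.4453, -0.0305, 0.0206]
tool_rot: [1.914, 2.49, 0.001]
wrist_force: [1.6, 4.8, 0.5]
finger_gap: 0.0
clock: 22.92
eef_pos: [0.4455, -0.0323, 0.0206]
tool_rot: [1.907, 2.496, 0.001]
wrist_force: [2.3, 7.5, 0.9]
finger_gap: -0.0005
```

```bash
python3 -m creep '[{"offset":[-0.09,-0.01,0],"turn":[0,0,-0.17],"gripper":1},{"offset":[-0.18,-0.03,0],"turn":[0,0,-0.33],"gripper":1}]'
```

```text
clock: 23.18
eef_pos: [0.4455, -0.0334, 0.0207]
tool_rot: [-1.901, -2.501, -0.001]
wrist_force: [1.7, 15.9, 3.0]
finger_gap: -0.0002
```

A sharp rise to 16 N, with the tool moving less than commanded: the hard stop. Checking visually.

```bash
python3 - <<'E'
from h import *
o=st(); 
im=optics.snapshot('side'); cv2.imwrite('pics/s15.png',cv2.resize(im[180:290,200:360],None,fx=4.5,fy=4.5,interpolation=2))
im=optics.snapshot('scene'); cv2.imwrite('pics/s15b.png',cv2.resize(im[150:260,190:370],None,fx=4,fy=4,interpolation=2))
E
```

```text
23.18 [ 0.4455 -0.0334  0.0207] jaw 15.52 z [ 0.0003  0.0009 -1.    ] F [ 1.7258 15.913   2.9609] gap -0.0002
```

View pics/s15.png

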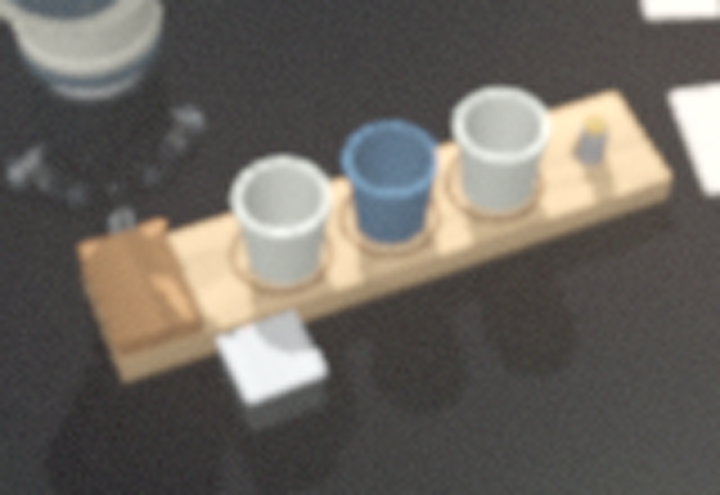

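View pics/s15b.png

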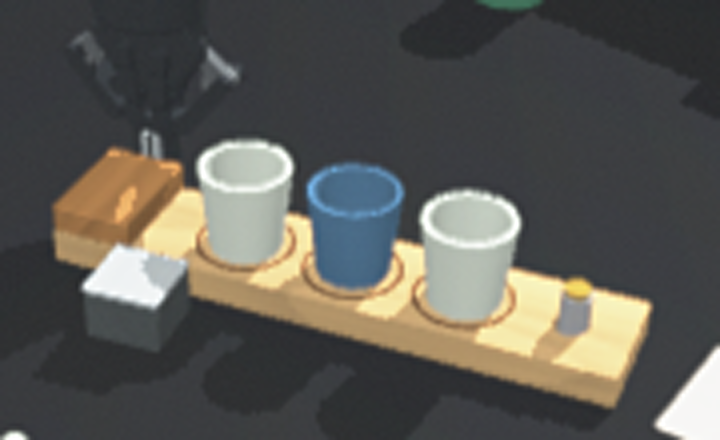

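No orange is visible in either view, and the cups are upright. One tiny extra push to confirm it is hard, then back off slowly along the tool's +x.

```bash
python3 -m creep '[{"offset":[-0.06,0,0],"turn":[0,0,0],"gripper":1},{"offset":[-0.06,0,0],"turn":[0,0,0],"gripper":1}]'
python3 -m creep '[{"offset":[0.08,0,0],"turn":[0,0,0],"gripper":1},{"offset":[0.15,0,0],"turn":[0,0,0],"gripper":1},{"offset":[0.25,0,0],"turn":[0,0,0],"gripper":1},{"offset":[0.5,0,0],"turn":[0,0,0],"gripper":1},{"offset":[1,0,0],"turn":[0,0,0],"gripper":1},{"offset":[2,0,0],"turn":[0,0,0],"gripper":1},{"offset":[3,0,0],"turn":[0,0,0],"gripper":1},{"offset":[3,0,0],"turn":[0,0,0],"gripper":1}]'
python3 - <<'E'
from h import *
o=st(); 
im=optics.snapshot('side'); cv2.imwrite('pics/s16.png',cv2.resize(im[180:290,200:360],None,fx=4.5,fy=4.5,interpolation=2))
E
```

```text
clock: 23.52
eef_pos: [0.4455, -0.0337, 0.0207]
tool_rot: [-1.901, -2.501, -0.001]
wrist_force: [1.9, 16.4, 3.2]
finger_gap: 0.0
clock: 24.52
eef_pos: [0.437, -0.0051, 0.0206]
tool_rot: [-1.899, -2.502, 0.0]
wrist_force: [-0.5, 0.0, -0.6]
finger_gap: 0.0004
24.52 [ 0.437  -0.0051  0.0206] jaw 15.63 z [-0.0005  0.     -1.    ] F [-0.4782  0.0143 -0.5587] gap 0.0004
```

View pics/s16.png

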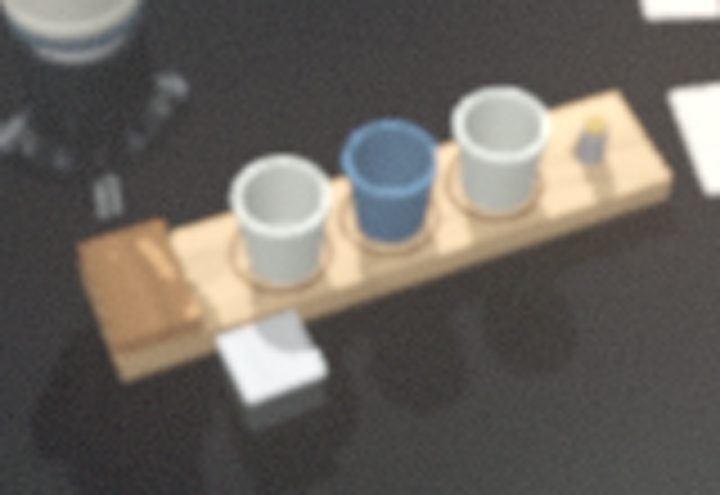

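The plunger is still hidden after release. The extra-push reading was ambiguous (+0.5 N for 0.6 mm), so I'll press again a bit further and check that the stop is stiff.

```bash
python3 -m creep '[{"offset":[-1.5,0,0],"turn":[0,0,0],"gripper":1},{"offset":[-2.4,0,0],"turn":[0,0,0],"gripper":1},{"offset":[-2.7,0,0],"turn":[0,0,0],"gripper":1},{"offset":[-2.85,0,0],"turn":[0,0,0],"gripper":1},{"offset":[-2.95,0,0],"turn":[0,0,0],"gripper":1},{"offset":[-3.0,0,0],"turn":[0,0,0],"gripper":1},{"offset":[-3.0,0,0],"turn":[0,0,0],"gripper":1}]'
python3 -m creep '[{"offset":[-0.05,0,0],"turn":[0,0,0],"gripper":1},{"offset":[-0.1,0,0],"turn":[0,0,0],"gripper":1},{"offset":[-0.1,0,0],"turn":[0,0,0],"gripper":1}]'
```

```text
clock: 25.45
eef_pos: [0.4451, -0.0337, 0.0207]
tool_rot: [-1.901, -2.499, -0.001]
wrist_force: [0.1, 15.3, 4.1]
finger_gap: 0.0001
clock: 25.82
eef_pos: [0.4452, -0.0342, 0.0207]
tool_rot: [-1.901, -2.498, -0.001]
wrist_force: [0.4, 20.6, 3.7]
finger_gap: -0.0003
```

The stop is stiff at 20 N, with the board at the same position. Backing off and lifting clear.

```bash
python3 -m creep '[{"offset":[0.08,0,0],"turn":[0,0,0],"gripper":1},{"offset":[0.16,0,0],"turn":[0,0,0],"gripper":1},{"offset":[0.25,0,0],"turn":[0,0,0],"gripper":1},{"offset":[0.5,0,0],"turn":[0,0,0],"gripper":1},{"offset":[1.2,0,0],"turn":[0,0,0],"gripper":1},{"offset":[3,0,0],"turn":[0,0,0],"gripper":1},{"offset":[5,0,0],"turn":[0,0,0],"gripper":1},{"offset":[5,0,-4],"turn":[0,0,0],"gripper":1},{"offset":[5,0,-9],"turn":[0,0,0],"gripper":1},{"offset":[5,0,-14],"turn":[0,0,0],"gripper":1},{"offset":[5,0,-16],"turn":[0,0,0],"gripper":1},{"offset":[5,0,-16],"turn":[0,0,0],"gripper":1}]'
python3 - <<'E'
from h import *
o=st()
for n in ('side','scene','wrist'): cv2.imwrite(f'pics/{n}17.png',optics.snapshot(n))
a=cv2.imread('pics/side17.png')[180:290,200:360]; b=cv2.imread('pics/scene17.png')
cv2.imwrite('pics/s17.png',cv2.resize(a,None,fx=4.5,fy=4.5,interpolation=2))
E
```

```text
clock: 27.32
eef_pos: [0.4332, 0.0125, 0.1819]
tool_rot: [1.899, 2.499, 0.003]
wrist_force: [-0.3, -0.7, -1.4]
finger_gap: -0.0
27.32 [0.4332 0.0125 0.1819] jaw 15.54 z [ 0.0036 -0.0001 -1.    ] F [-0.3084 -0.72   -1.4   ] gap -0.0
```

View pics/s17.png

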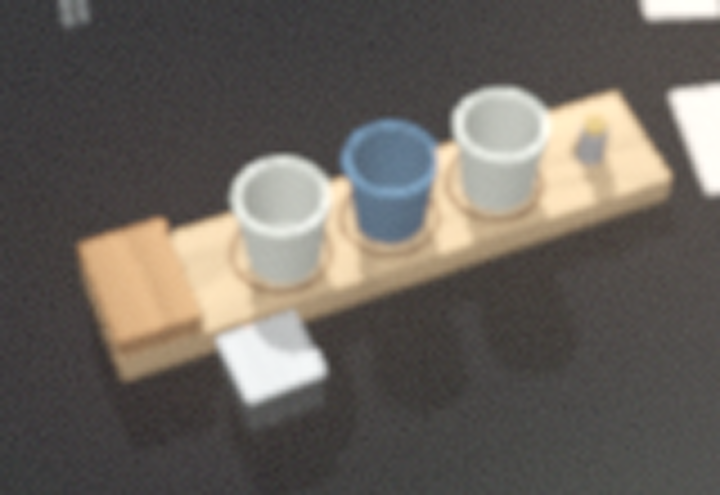

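View pics/scene17.png

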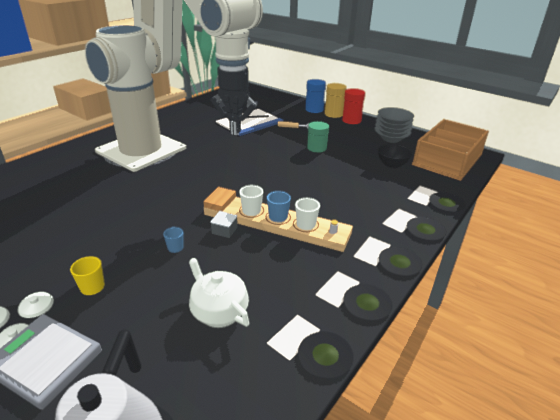

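View pics/wrist17.png

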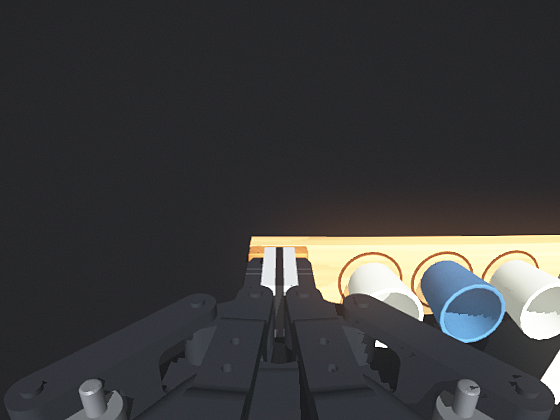

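Board against the stop with no orange showing. All three cups are upright inside their rings, the caddy (317,137) and teapot (219,298) are where they began, and the gripper is clear. Handing in.

```bash
python3 - <<'E'
from cell import arm
print(arm.close_job(), arm.get_obs()['clock'])
E
```

```text
the job is handed in; nothing more can be done
the job is handed in; nothing more can be done
```

I stood the larger blue cup on the middle mark. Then I swung the board about 58° anticlockwise (estimated from the tool's turn) by pushing gently on the end block until it reached the stop. I handed the job in at about 27 s of the 72 s allowed; it gave no verdict.

- **Stop:** the force rose sharply from about 6 N to 16 N when the board hit the stop. One small extra push gave an unclear reading (+0.5 N for 0.6 mm). I backed off and pressed again, and it was clearly stiff, rising from 15 to 21 N with the tool moving only about 0.5 mm. The board stayed put after I let go, and no orange showed in the side or scene view. The plunger's travel itself can't be read, so "fully in" rests on the force rise and those pictures.
- **Cups and surroundings:** the last pictures show all three cups upright inside their rings. The caddy and teapot are in the same image positions as at the start. The gripper was clear of everything and the wrist force was back near zero.
- **Disagreements:** the wrist camera and the fixed cameras differed by up to about 3–4 mm on where the middle mark was. I placed the blue cup by the wrist camera's view of the ring, shifted slightly towards the fixed-camera position. It ended up visually centred in the ring.

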